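Clamp the tube, index the torch rest to the third stop and hold it

ROBOT

A 7-joint arm with a two-finger parallel gripper is mounted at the origin on the work surface. World frame = base frame: x ahead of the robot, y to its left, z up, the work surface at z = 0. Lengths are in m, angles in rad, forces in N, time in s.
With the tool pointing down it reaches from about 0.4 to 0.85 m from the base axis. Payload 10.4 kg.
Tool frame: the origin (TCP) lies at the very end of the fingers, on their centre line; the grasp point (between the pads) lies 19 mm behind it (env.tcp_to_grasp is the distance from the TCP to the grasp point, in m); z points along the fingers, y is the direction in which the jaws open and shut (so a half turn about z gives the same grasp; the last joint's range is limited). The gripper opens to 87 mm and grips with 3 to 60 N. Pads are 19 mm wide; open, the fingers measure 117 mm over their backs; the gripper's body (75 mm by 190 mm) begins 51 mm behind the grasp point.
Start: joints at [-1.345, 0.332, -0.065, 1.46, 0.022, 1.35, -0.088], TCP at [0.154, 0.606, 0.223] pointing down, gripper open.
Joint ranges: [-2.6, 2.6], [-0.5, 2.12], [-1.47, 1.34], [0.16, 2.42], [-1.27, 4.41], [0.06, 2.06], [-2.6, 2.6]. Speed limits (rad/s): [2.22, 2.22, 2.79, 2.79, 3.14, 3.14, 3.14].

INTERFACE

Orientations are given as a rotation vector (axis times angle).
In Python, from station import env gives the robot as it stands. The module is installed in compiled form; this text tells all that it offers.
- The arm moves only by the shell command python3 -m inch 'ROWS'. ROWS is JSON, a list that holds one entry, the list of rows, each a list of 7 numbers: the turn, a rotation vector about the tool's x, y, z in degrees, then the shift along the tool's x, y, z in mm, then the finger opening in mm, from 0 to 87. In form: [[[rx, ry, rz, dx, dy, dz, grip], ...]]. A call has 1 to 12 rows; each row is the pose to reach, as a shift and turn from the pose measured when the call began, along the tool's axes at that moment; what a row does not reach only later rows make up. A row lasts 1/12 s, in which the tool goes at most 41.7 mm and 7.16 degrees, less where a joint would pass 70% of its speed; a pose out of reach is approached as far as the arm can. A call with a gripper value outside its range is refused whole. The fingers move at their own pace and stop on an object; the grip force is fixed at half the most. Time passes only in rows, so rows that repeat a pose let the fingers close. It gives the time, the measured TCP pose, the force and the opening at its end, in the units of the state.
- env.get_obs(): the state, without advancing time (a new reading comes with each control period).
- env.snapshot(name): name is "side" or "top"; returns a dict with "color" (384x512x3 uint8, red, green, blue), "mtx" (3x3 intrinsics, pixels), "view" (4x4, takes a point from world to camera coordinates). Camera axes: x right, y up, looking along -z (the intrinsics and any distortion apply to the point x, -y, -z); pixel columns grow to the right and rows downward; lengths in m; the calibration is good to about 2 mm. A picture is of the moment at which its call begins. There is no depth.
- env.finish_job(): hands the job in, once; it reports no verdict.
Trained networks look in the newest picture that a camera, given by its name, has taken for a name from the list of things; names that differ only in an ending like _2 or _b are one class to them, and where a whole thing is asked for, a point or a joint stands for the part that bears it (a point fixed in the world has none). Each returns a list of dicts, best first, with "p" (0 to 1); they miss things now and then, are a little off and sometimes report something else, mostly with a low value. They report only what shows in the picture. A call takes as long as a camera call. They do not tell look-alikes from the thing itself.
- env.boxes_of(target, camera): "box" ([centre column, centre row, width, height] in pixels, round what is visible of it).
- env.masks_of(target, camera): "pixels" (384x512 bool, what is visible of it) and "box" ([centre column, centre row, width, height] in pixels, round what is visible of it).
The state is a dict: "clock": time; "joints": joint angles; "qd": joint speeds; "effort": joint torques, N m; "position": TCP position; "eef_rot": TCP orientation; "force": force on the tool from outside, world axes, zero at the start; "ft_torque": the same for the moment, N m; "width": finger opening in m.
Only numpy, scipy, OpenCV 4.12 (cv2) and the standard library are available. Lean on these libraries where they do the work, as an engineer would, in place of code of your own. Each camera call takes 0.05 s, during which the arm holds its last target.

TASK

On the welding fixture, wind the vise crank clockwise until the sliding jaw clamps the square tube firmly against the fixed jaw, and let the crank go. Then grip the index knob by its bar and turn it clockwise click by click to the third stop, not running on to a fourth, so that the torch rest swings over the tube. Finish while still gripping the knob there; leave the hammer, wrench and C-clamp alone.

Things in the scene. Friction and masses are not known exactly. Their poses are not given: they have to be found in the camera images.
- fixture: Fixed steel plate, 260 mm (x) by 370 mm (y), 12 mm thick, carrying a small vise (its +y half) and a dividing head (its -y half). Origin on the table surface (z = 0). In its frame, in mm: the grey vise bed is 150 by 160 centred at (15, 75), its top 30 above the table; the fixed jaw's clamping face is at x = 41, jaws span y 60 to 140, jaw tops 58 high; the vertical crank axis is at (-60, 100); the vertical index knob axis is at (28.5, -130).
- jaw: Sliding vise jaw, steel block 28 by 80 by 28 mm. Origin at the foot of the middle of its clamping face, which looks along fixture +x. It moves along fixture +x, 8 mm for each radian of crank.
- crank (a joint): Vise crank angle, rad; grows as it turns clockwise seen from above, closing the jaw; starts at 0 to 0.4. The tube is nipped hard between the jaws at 2.0 rad. The crank arm points 230 degrees minus the joint value, anticlockwise from fixture +x. Friction about 2.5 N at the handle; it stays where left and keeps its clamping force. Pushing on with 8 to 15 N against the nipped tube sets it well.
- crank_pin (a point): Grip point on the crank's upright round black handle: a freely spinning sleeve, 16 mm diameter, 50 mm from the crank axis, standing from 72 to 125 mm above the table; this point is 100 mm above the table. Nothing else near it on the fixture is higher than 76 mm, except the knob bar and the torch rest's fork (82 mm).
- tube: Loose square steel tube, 25 by 25 mm, 160 mm long, about 0.3 kg, lying on the vise bed between the jaws with its length along its own y. Origin at the centre of its underside (30 mm above the table). Clamped, it lies flat on the fixed jaw with its origin at fixture x = 28.5 mm.
- index_knob (a joint): Index knob angle, rad; 0 at the start stop; grows clockwise seen from above. Stops (felt as clicks) every 24 degrees = 0.419 rad, so the third is at 1.257 rad; the knob snaps into the nearest one. Turning over the crest between two stops takes about 0.1 N m.
- grip_bar: The index knob's black bar grip: 46 mm long along its own x, 14 mm thick along its own y, 40 mm tall; origin on the knob axis at the foot of the bar, 70 mm above the table, top at 110 mm. It turns with the knob. Under it a steel torch-rest arm (60 to 68 mm above the table, forked tip up to 82 mm high) reaches 156 mm from the axis along the bar's own +x; at the third stop it points along fixture +y, over the tube.
- hammer: Hammer lying on the table, a bystander.
- wrench: Wrench lying on the table, a bystander.
- c_clamp: C-clamp, about 80 by 170 mm, lying on the table, a bystander.
There are look-alikes about, which are no part of the job. What is meant by the tube is not turquoise, and is the larger of those in its own colour.

How it is judged:
By the outcome, as a careful person would: the job done as asked, in the order asked, and still so for the second after the job is handed in, while the arm keeps its last pose, push and grip.
It also fails if it takes over 64 s, if anything falls off the work surface, if the arm or the gripper's body presses on something with over 40 N, if the wrist force passes 120 N, or if a joint passes its speed limit or range.

## Working session

There is one attempt and no reset: what is moved stays moved. The work goes in short steps, Python scripts to look and compute and a shell command to move; the robot and the scene stay as the last step left them, time stands still between calls to the robot, and variables do not carry over. Pictures are saved under pics/ and viewed, and the job is handed in when it is done.

```bash
mkdir -p pics; ls
python3 - <<'E'
from station import env
import cv2,numpy as np
o=env.get_obs(); print({k:np.round(v,3) for k,v in o.items()}, env.tcp_to_grasp)
for n in("top","side"):
    s=env.snapshot(n); cv2.imwrite(f"pics/{n}0.png",s["color"][:,:,::-1]); print(n,s["mtx"].tolist(),np.round(s["view"],4).tolist(),[k for k in s])
    for t in("fixture","jaw","crank","crank_pin","tube","grip_bar","index_knob"):
        print(t,[(round(float(b["p"]),2),np.round(b["box"],0).astype(int).tolist()) for b in env.boxes_of(t,n)][:5])
E
```

```text
pics
{'clock': np.float64(0.0), 'joints': array([-1.345,  0.333, -0.065,  1.461,  0.022,  1.35 , -0.088]), 'qd': array([ 0.001, -0.001, -0.001,  0.001, -0.001,  0.001,  0.001]), 'effort': array([ 0.0000e+00, -6.2325e+01,  2.5000e-02, -3.8989e+01, -6.1000e-02,
        4.0000e-02,  0.0000e+00]), 'position': array([0.154, 0.605, 0.222]), 'eef_rot': array([-3.900e-01, -3.117e+00,  2.000e-03]), 'force': array([-0.722, -0.341, -1.175]), 'ft_torque': array([ 0.015,  0.011, -0.022]), 'width': np.float64(0.087)} 0.0187
top [[386.22522364520233, 0.0, 253.4693956452705], [0.0, 386.22522364520233, 191.92992410671428], [0.0, 0.0, 1.0]] [[-0.0053, -0.9999, -0.0146, 0.0076], [0.9924, -0.007, 0.1228, -0.4834], [-0.1229, -0.0139, 0.9923, -1.2025], [0.0, 0.0, 0.0, 1.0]] ['color', 'mtx', 'view']
fixture [(0.65, [267, 161, 122, 100])]
jaw [(0.52, [235, 165, 24, 14])]
crank [(0.46, [245, 181, 21, 12])]
crank_pin [(0.46, [244, 180, 27, 16])]
tube [(0.95, [242, 152, 54, 14]), (0.88, [168, 217, 48, 27]), (0.49, [176, 142, 26, 29])]
grip_bar [(0.59, [303, 154, 16, 60]), (0.52, [391, 190, 75, 64])]
index_knob [(0.94, [303, 154, 14, 59])]
side [[380.11705017469865, 0.0, 257.6426302058352], [0.0, 380.11705017469865, 192.7717775089319], [0.0, 0.0, 1.0]] [[0.8605, -0.5092, -0.0188, -0.4054], [0.2702, 0.4247, 0.8641, -0.1881], [-0.432, -0.7486, 0.503, -1.1087], [0.0, 0.0, 0.0, 1.0]] ['color', 'mtx', 'view']
fixture [(0.84, [295, 208, 128, 68]), (0.52, [264, 183, 8, 19])]
jaw [(0.74, [272, 185, 20, 14])]
crank []
crank_pin [(0.53, [273, 186, 16, 14]), (0.4, [262, 186, 2, 16])]
tube [(0.76, [286, 185, 37, 21]), (0.72, [208, 180, 12, 27]), (0.58, [265, 168, 28, 7])]
grip_bar [(0.86, [311, 200, 52, 29])]
index_knob [(0.94, [313, 199, 53, 33])]
```

Run:
```python
import cv2
a=cv2.imread("pics/top0.png");cv2.imwrite("pics/top0c.png",cv2.resize(a[90:250,150:350],None,fx=4,fy=3.75*4/3.75,interpolation=cv2.INTER_CUBIC)[:600])
a=cv2.imread("pics/side0.png");cv2.imwrite("pics/side0c.png",cv2.resize(a[140:260,210:370],None,fx=5,fy=5,interpolation=cv2.INTER_CUBIC))
```

```text
(no output)
```

View pics/top0.png

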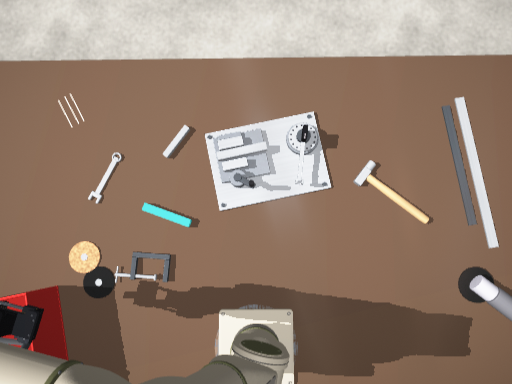

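View pics/side0.png

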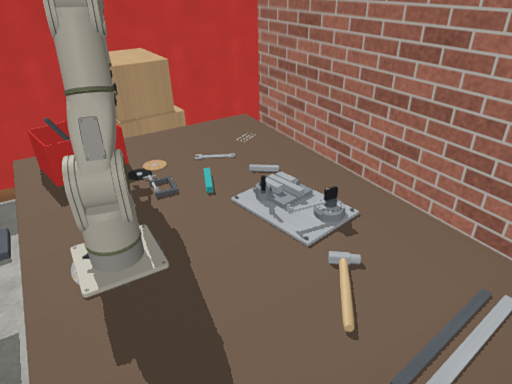

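```bash
sleep 1
```

```text
(no output)
```

View pics/top0c.png

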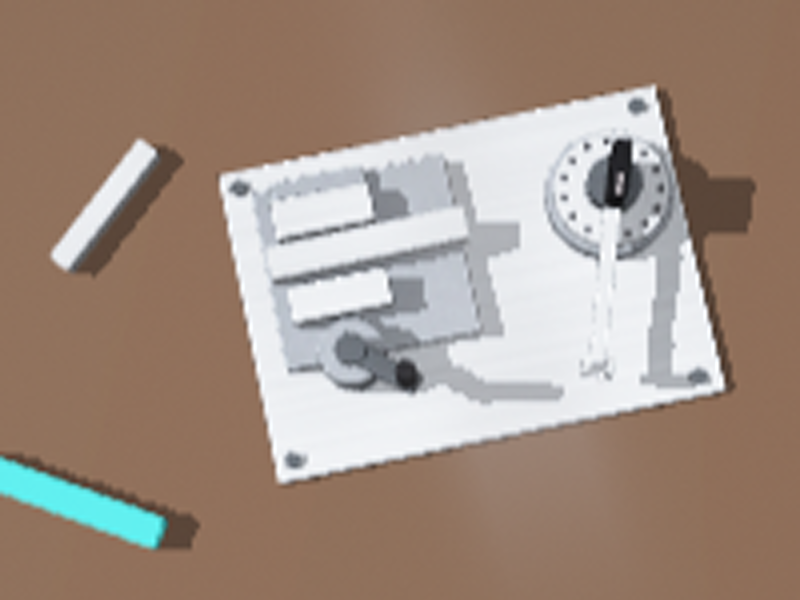

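View pics/side0c.png

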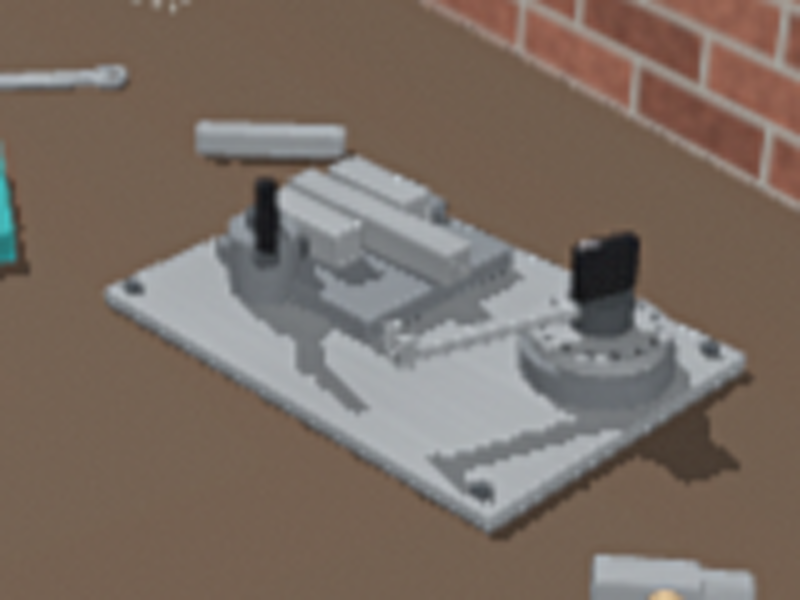

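Tube candidates are the grey bar in the vise (242,152), the turquoise one (168,217), and a shorter grey one loose on the table (176,142). I choose the one in the vise: it is the larger grey one, lies on the bed between the jaws, and the close crop confirms it. Next I fit the fixture pose.

```bash
cat > h.py <<'E'
import numpy as np
from scipy.optimize import least_squares
from scipy.spatial.transform import Rotation as R
def proj(s,P):
    P=np.atleast_2d(P); c=P@s["view"][:3,:3].T+s["view"][:3,3]
    q=np.c_[c[:,0],-c[:,1],-c[:,2]]@s["mtx"].T
    return q[:,:2]/q[:,2:]
def fx(p,P):
    P=np.atleast_2d(P)/1000.; c,s=np.cos(p[2]),np.sin(p[2])
    return np.c_[p[0]+c*P[:,0]-s*P[:,1],p[1]+s*P[:,0]+c*P[:,1],P[:,2]]
E
python3 - <<'E'
from h import *
from station import env
t=env.snapshot("top");s=env.snapshot("side")
C=[[130,185,12],[130,-185,12],[-130,-185,12],[-130,185,12]]
T=np.array([[222,175],[655,87],[727,388],[280,482]])/4+[150,90]
S=np.array([[745,355],[490,525],[107,290]])/5+[210,140]
f=lambda p:np.r_[(proj(t,fx(p,C))-T).ravel(),(proj(s,fx(p,[C[1],C[2],C[3]]))-S).ravel()]
r=least_squares(f,[.55,0,.1]);p=r.x;print(p,np.degrees(p[2]),r.fun.round(1))
ft=lambda p:(proj(t,fx(p,C))-T).ravel()
q=least_squares(ft,p);print("top only",q.x,q.fun.round(1))
np.save("p.npy",p)
# predicted
for a in (0,.2,.4):
    th=np.radians(230)-a; pin=[-60+50*np.cos(th),100+50*np.sin(th),125]
    print(a,"pin top",(proj(t,fx(p,pin))-[150,90])*4,(proj(s,fx(p,pin))-[210,140])*5,fx(p,pin))
k=[28.5,-130,110];print("knob",(proj(t,fx(p,k))-[150,90])*4,(proj(s,fx(p,k))-[210,140])*5,fx(p,k))
E
```

```text
[ 0.58870905 -0.0435435   0.1973218 ] 11.305706423382594 [-0.3  0.2  0.9 -0.1  0.7  0.7  0.2  0.3  0.8 -0.7  0.1 -1.9 -0.7 -1. ]
top only [ 0.58969687 -0.04232366  0.19858749] [-0.7 -0.   0.5 -0.5  0.3  0.3 -0.1  0.1]
0 pin top [[419.70740549 387.96572014]] [[255.21648769 186.85992283]] [[ 0.48626215 -0.00110631  0.125     ]]
0.2 pin top [[412.10566978 399.10498666]] [[240.13302362 186.64148628]] [[0.47802712 0.00453738 0.125     ]]
0.4 pin top [[402.41296327 408.5427718 ]] [[225.58221532 185.02543775]] [[0.47107746 0.01170462 0.125     ]]
knob [[635.71184187 185.14322144]] [[599.3237898  247.76135105]] [[ 0.64214171 -0.16543362  0.11      ]]
```

Run:
```python
from h import *
import cv2
from station import env
t=env.snapshot("top");s=env.snapshot("side");p=np.load("p.npy")
def tri(a,b):
    a=np.array(a)/4+[150,90];b=np.array(b)/5+[210,140]
    r=least_squares(lambda X:np.r_[proj(t,X)[0]-a,proj(s,X)[0]-b],[.6,0,.1]);return r.x.round(4),r.fun.round(1)
print("knob",tri((621,172),(606,240)),fx(p,[28.5,-130,110]))
print("pin",tri((407,372),(266,182)))
for s_,n,o,k in((t,"top",(150,90),4),(s,"side",(210,140),5)):
    im=s_["color"][:,:,::-1][o[1]:o[1]+(600//k),o[0]:o[0]+800//k]
    im=cv2.resize(im,None,fx=k,fy=k,interpolation=cv2.INTER_CUBIC).copy()
    def box(x0,x1,y0,y1,z,col):
        q=(proj(s_,fx(p,[[x0,y0,z],[x1,y0,z],[x1,y1,z],[x0,y1,z]]))+.5-np.array(o))*k
        cv2.polylines(im,[q.astype(int)],True,col,1)
    box(-130,130,-185,185,12,(0,0,255)); box(-60,90,-5,155,30,(0,255,0));box(41,69,60,140,58,(255,0,0))
    box(26,31,-132,-128,110,(255,0,255));box(26,31,-132,-128,70,(0,255,255));box(-62,-58,98,102,60,(255,0,255))
    cv2.imwrite(f"pics/ov_{n}.png",im)
```

```text
knob (array([ 0.6545, -0.1556,  0.1068]), array([ 0.2, -0.4, -0.4,  0.1])) [[ 0.64214171 -0.16543362  0.11      ]]
pin (array([0.4993, 0.008 , 0.1207]), array([ 0.1, -0.2, -0.2,  0. ]))
```

View pics/ov_top.png

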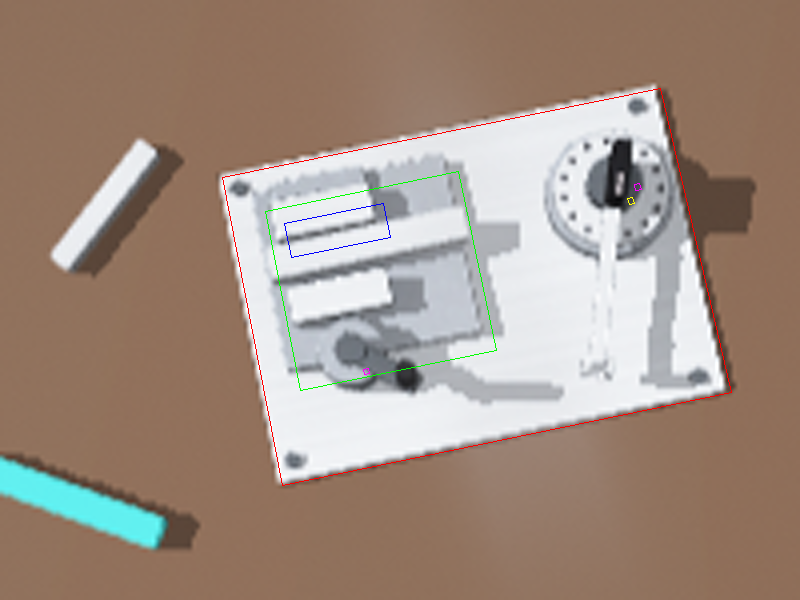

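View pics/ov_side.png

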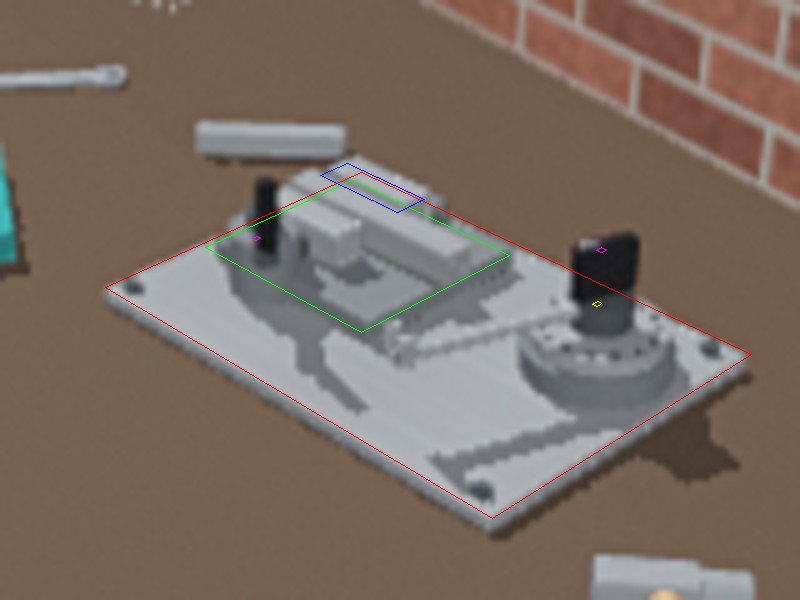

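The plate isn't centred on the origin, so I refit with a free plate offset, using the bed, jaw and knob features.

Run:
```python
from h import *
import cv2
from station import env
t=env.snapshot("top");s=env.snapshot("side");p0=np.load("p.npy")
C=np.array([[130,185,12],[130,-185,12],[-130,-185,12],[-130,185,12]],float)
T=np.array([[222,175],[655,87],[727,388],[280,482]])/4+[150,90]-.5
S=np.array([[745,355],[490,525],[107,290]])/5+[210,140]-.5
F=[[41,140,58],[41,60,58],[-60,-5,30],[-60,155,30],[28.5,-130,110]]
FT=np.array([[277,239],[377,215],[481,331],[289,371],[621,172]])/4+[150,90]-.5
G=[[28.5,-130,110],[-60,-5,30],[90,-5,30]]
GS=np.array([[606,240],[372,333],[513,258]])/5+[210,140]-.5
def f(v):
    p=v[:3];d=np.r_[v[3:5],0]
    return np.r_[(proj(t,fx(p,C+d))-T).ravel(),(proj(s,fx(p,C[1:]+d))-S).ravel(),(proj(t,fx(p,F))-FT).ravel(),(proj(s,fx(p,G))-GS).ravel()]
r=least_squares(f,np.r_[p0,0,0],x_scale=[.1,.1,.1,10,10],loss="soft_l1");p=r.x[:3];print(r.x,np.degrees(p[2]),r.fun.round(1))
np.save("p.npy",p);d=r.x[3:]
print("axis crank",fx(p,[-60,100,100]),"knob",fx(p,[28.5,-130,90]))
for a in(0,.1,.2,.4):
    th=np.radians(230)-a;print(a,fx(p,[-60+50*np.cos(th),100+50*np.sin(th),100]))
for s_,n,o,k in((t,"top",(150,90),4),(s,"side",(210,140),5)):
    im=s_["color"][:,:,::-1][o[1]:o[1]+(600//k),o[0]:o[0]+800//k]
    im=cv2.resize(im,None,fx=k,fy=k,interpolation=cv2.INTER_CUBIC).copy()
    def box(x0,x1,y0,y1,z,col):
        q=(proj(s_,fx(p,[[x0,y0,z],[x1,y0,z],[x1,y1,z],[x0,y1,z]]))+.5-np.array(o))*k
        cv2.polylines(im,[q.astype(int)],True,col,1)
    box(-130+d[0],130+d[0],-185+d[1],185+d[1],12,(0,0,255)); box(-60,90,-5,155,30,(0,255,0));box(41,69,60,140,58,(255,0,0))
    box(26,31,-132,-128,110,(255,0,255));box(-62,-58,98,102,70,(255,0,255))
    for a,c in((0,(0,0,255)),(.2,(0,255,0)),(.4,(255,0,0))):
        th=np.radians(230)-a;x,y=-60+50*np.cos(th),100+50*np.sin(th);box(x-2,x+2,y-2,y+2,125,c)
    cv2.imwrite(f"pics/ov2_{n}.png",im)
```

```text
[  0.60309731  -0.03261339   0.19400175 -14.45585458  -5.88325784] 11.115481517129917 [-0.4  0.1  0.9  0.1  0.3  1.  -0.2  0.3  1.  -0.5  0.2 -1.9 -0.1 -1.
  0.2  0.1  0.   1.2  0.3  0.4 -0.6  0.3  0.5 -0.7  0.4 -0.5 -0.3 -2.8
  0.7 -2.8]
axis crank [[0.52494416 0.05394345 0.1       ]] knob [[ 0.65612499 -0.15468023  0.09      ]]
0 [[0.50079187 0.01016369 0.1       ]]
0.1 [[0.49654185 0.01279362 0.1       ]]
0.2 [[0.49257562 0.01583469 0.1       ]]
0.4 [[0.48564979 0.02302497 0.1       ]]
```

View pics/ov2_top.png

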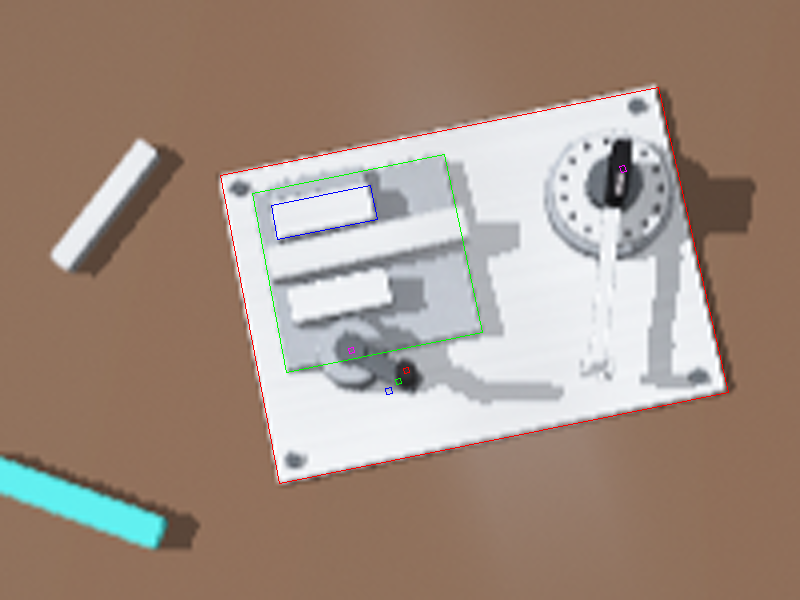

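View pics/ov2_side.png

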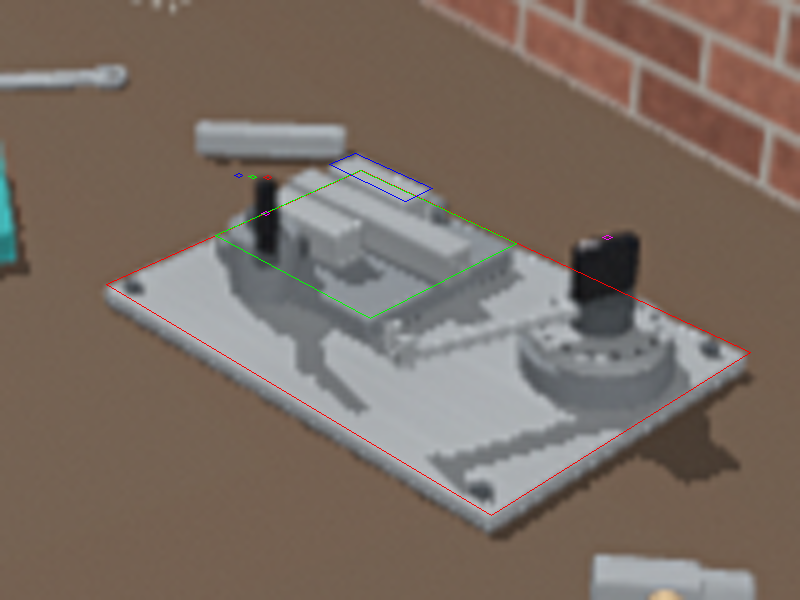

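```bash
cat >> h.py <<'E'
def delta(tp,ang=None,quiet=False):
    """tp world TCP target [m]; ang = world angle (deg) of tool y wanted with tool down (None: level, keep)"""
    from station import env
    o=env.get_obs();Rc=R.from_rotvec(o["eef_rot"]);M=Rc.as_matrix()
    cur=np.degrees(np.arctan2(M[1,1],M[0,1]))
    if ang is None: ang=cur
    a=np.radians(ang);y=np.array([np.cos(a),np.sin(a),0]);z=np.array([0,0,-1.])
    D=R.from_matrix(np.c_[np.cross(y,z),y,z])
    print("clk",round(float(o["clock"]),2),"pos",np.round(o["position"],4),"yang",round(cur,1),"F",np.round(o["force"],1),"w",round(float(o["width"]),4))
    print("   rot",np.degrees((Rc.inv()*D).as_rotvec()).round(1),"shift",(Rc.inv().apply(np.array(tp)-o["position"])*1000).round(1))
E
python3 -c "
from h import *
delta([.5,.010,.19])"
```

```text
clk 1.1 pos [0.1539 0.6058 0.2226] yang 75.7 F [0.2 0.5 0.1] w 0.0873
   rot [ 0. -0.  0.] shift [-482.1 -492.2   32.5]
```

```bash
python3 -m inch '[[[0,0,0,-240,-245,16,87],[0,0,0,-240,-245,16,87],[0,0,0,-240,-245,16,87],[0,0,0,-240,-245,16,87],[0,0,0,-240,-245,16,87],[0,0,0,-240,-245,16,87],[0,0,0,-240,-245,16,87],[0,0,0,-240,-245,16,87],[0,0,0,-240,-245,16,87],[0,0,0,-240,-245,16,87]]]'; python3 -c "
from h import *
delta([.5,.010,.19])"
```

```text
clock: 1.93
position: [0.3281, 0.3064, 0.2068]
eef_rot: [0.399, 3.116, 0.001]
force: [-0.5, 0.3, 0.2]
width: 0.0871
clk 1.93 pos [0.3281 0.3064 0.2068] yang 75.4 F [-0.5  0.3  0.2] w 0.0871
   rot [ 0.  0. -0.] shift [-241.  -243.6   16.8]
```

```bash
python3 -m inch '[[[0,0,0,-241,-244,17,87],[0,0,0,-241,-244,17,87],[0,0,0,-241,-244,17,87],[0,0,0,-241,-244,17,87],[0,0,0,-241,-244,17,87],[0,0,0,-241,-244,17,87],[0,0,0,-241,-244,17,87],[0,0,0,-241,-244,17,87],[0,0,0,-241,-244,17,87],[0,0,0,-241,-244,17,87],[0,0,0,-241,-244,17,87]]]'
python3 - <<'E'
from h import *
delta([.5,.010,.084])
import cv2
from station import env
for n in("top","side"):
    s=env.snapshot(n);im=s["color"][:,:,::-1];u,v=proj(s,[.5,.01,.12])[0]
    x,y=int(u)-64,int(v)-50
    cv2.imwrite(f"pics/a_{n}.png",cv2.resize(im[y:y+100,x:x+128],None,fx=5,fy=5))
E
```

```text
clock: 2.85
position: [0.5002, 0.0104, 0.1896]
eef_rot: [0.399, 3.116, 0.0]
force: [0.9, 0.6, -0.4]
width: 0.087
clk 2.85 pos [0.5002 0.0104 0.1896] yang 75.4 F [ 0.9  0.6 -0.4] w 0.087
   rot [ 0.  0. -0.] shift [ 1.000e-01 -5.000e-01  1.056e+02]
```

View pics/a_side.png

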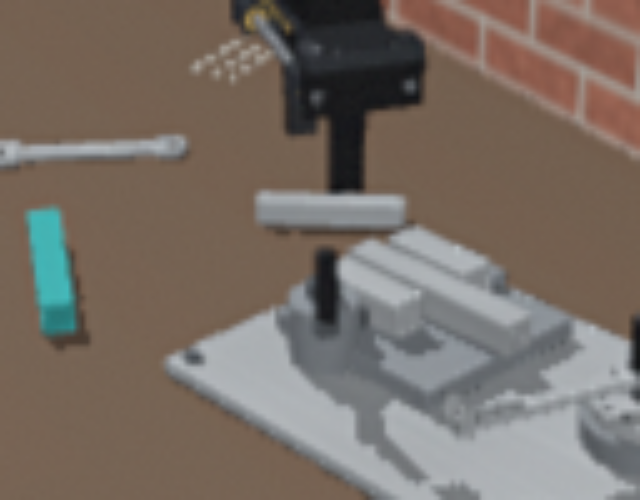

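View pics/a_top.png

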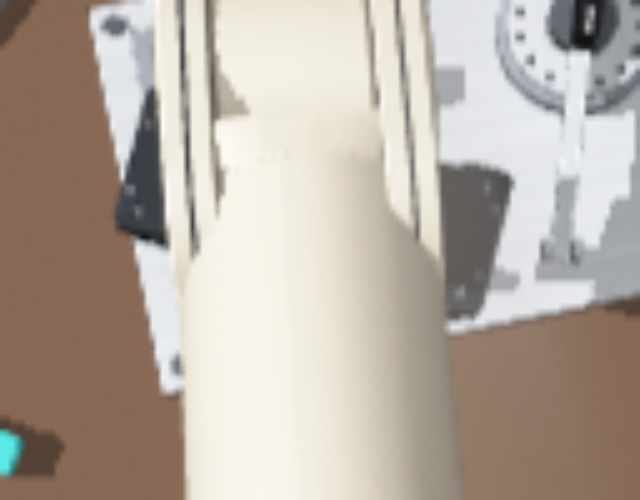

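Run:
```python
from h import *
from station import env
s=env.snapshot("side");u,v=proj(s,[.5,.01,.12])[0];o=np.array([int(u)-64,int(v)-50])
c=np.array([.5002,.0104,.1896]);y=np.array([np.cos(np.radians(75.4)),np.sin(np.radians(75.4)),0])
for P in(c,c+.05*y,c-.05*y,[.5,.01,.125],[.5,.01,.08]):print((proj(s,P)[0]-o)*5)
```

```text
[323.01493091 156.70397725]
[301.70890075 126.87558879]
[345.80605052 188.61148719]
[324.25785082 245.10287993]
[325.04918984 303.86071011]
```

The calibration agrees with the picture: pin top predicted at (324,245), seen at (325,250); near fingertip predicted at (346,189), seen at (347,192). I descend and close.

```bash
python3 -m inch '[[[0,0,0,0,0,30,87],[0,0,0,0,0,60,87],[0,0,0,0,0,90,87],[0,0,0,0,0,105,87],[0,0,0,0,0,105,87],[0,0,0,0,0,105,87]]]' && python3 -m inch '[[[0,0,0,0,0,0,10],[0,0,0,0,0,0,10],[0,0,0,0,0,0,10],[0,0,0,0,0,0,10],[0,0,0,0,0,0,10],[0,0,0,0,0,0,10],[0,0,0,0,0,0,10],[0,0,0,0,0,0,10]]]'
```

```text
clock: 3.5
position: [0.4993, 0.0127, 0.0848]
eef_rot: [-0.392, -3.116, -0.001]
force: [0.6, 0.1, 0.5]
width: 0.0871
clock: 4.17
position: [0.4993, 0.0127, 0.0848]
eef_rot: [-0.392, -3.116, -0.001]
force: [1.6, 0.3, -0.7]
width: 0.0417
```

```bash
python3 -m inch '[[[0,0,0,0,0,0,5],[0,0,0,0,0,0,5],[0,0,0,0,0,0,5],[0,0,0,0,0,0,5],[0,0,0,0,0,0,5],[0,0,0,0,0,0,5]]]'
python3 - <<'E'
from h import *
delta([.5,.010,.084])
import cv2
from station import env
for n in("side",):
    s=env.snapshot(n);im=s["color"][:,:,::-1];u,v=proj(s,[.5,.01,.12])[0]
    x,y=int(u)-64,int(v)-50
    cv2.imwrite(f"pics/b_{n}.png",cv2.resize(im[y:y+100,x:x+128],None,fx=5,fy=5))
E
```

```text
clock: 4.67
position: [0.4987, 0.0106, 0.0848]
eef_rot: [-0.394, -3.115, 0.002]
force: [-3.2, -7.4, 3.7]
width: 0.0154
clk 4.67 pos [0.4987 0.0106 0.0848] yang 75.6 F [-3.2 -7.4  3.7] w 0.0154
   rot [-0.1 -0.1 -0. ] shift [-1.4 -0.3  0.8]
```

View pics/b_side.png

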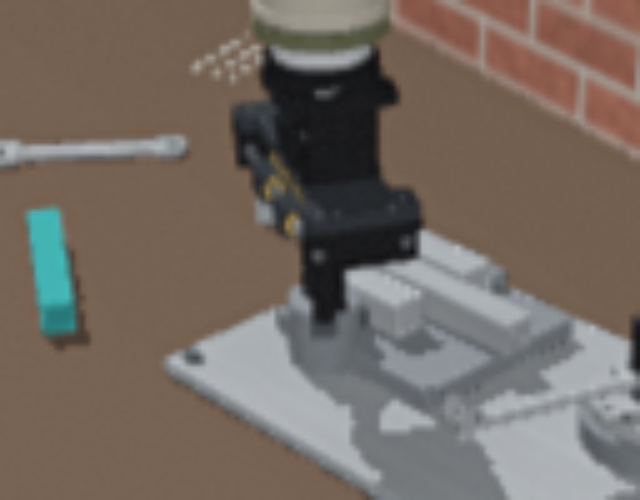

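```bash
cat >> h.py <<'E'
def arc(a0,angs,c=(.5249,.0539),r=.05,turn=20.):
    """rows along crank arc from joint value a0 (present) relative to present pose; turn deg of tool per rad"""
    from station import env
    p=np.load("p.npy");o=env.get_obs();Rc=R.from_rotvec(o["eef_rot"])
    print("clk",round(float(o["clock"]),2),"pos",np.round(o["position"],4),"F",np.round(o["force"],1))
    th=lambda a:np.radians(230)+p[2]-a
    for a in angs:
        w=np.array([c[0]+r*np.cos(th(a)),c[1]+r*np.sin(th(a)),.0848])
        print(round(a,2),"rz",round((a-a0)*turn,1),"shift",(Rc.inv().apply(w-o["position"])*1000).round(1))
E
python3 -c "
from h import *
arc(0,np.arange(.08,1.0,.08))"
```

```text
clk 4.72 pos [0.4987 0.0106 0.0848] F [-3.7 -6.8  4. ]
0.08 rz 1.6 shift [ 1.7  1.2 -0. ]
0.16 rz 3.2 shift [ 5.4  2.6 -0. ]
0.24 rz 4.8 shift [ 9.   4.4 -0. ]
0.32 rz 6.4 shift [12.5  6.4 -0. ]
0.4 rz 8.0 shift [15.8  8.7 -0. ]
0.48 rz 9.6 shift [18.8 11.3 -0. ]
0.56 rz 11.2 shift [21.7 14.  -0. ]
0.64 rz 12.8 shift [24.3 17.1 -0. ]
0.72 rz 14.4 shift [26.7 20.3 -0. ]
0.8 rz 16.0 shift [28.8 23.7 -0. ]
0.88 rz 17.6 shift [30.7 27.2 -0. ]
0.96 rz 19.2 shift [32.2 30.9 -0. ]
```

```bash
python3 -m inch '[[[0,0,1.6,1.7,1.2,0,5],[0,0,3.2,5.4,2.6,0,5],[0,0,4.8,9,4.4,0,5],[0,0,6.4,12.5,6.4,0,5],[0,0,8,15.8,8.7,0,5],[0,0,8,15.8,8.7,0,5]]]'
python3 - <<'E'
from h import *
arc(.4,np.arange(.48,1.3,.08))
E
```

```text
clock: 5.22
position: [0.485, 0.0228, 0.0847]
eef_rot: [-0.613, -3.079, 0.004]
force: [-1.8, -1.9, 2.8]
width: 0.0151
clk 5.22 pos [0.485  0.0228 0.0847] F [-1.8 -1.9  2.8]
0.48 rz 1.6 shift [ 2.9  2.5 -0.1]
0.56 rz 3.2 shift [ 6.2  4.9 -0.1]
0.64 rz 4.8 shift [ 9.2  7.5 -0.1]
0.72 rz 6.4 shift [12.  10.3 -0.1]
0.8 rz 8.0 shift [14.6 13.4 -0.1]
0.88 rz 9.6 shift [16.9 16.6 -0.1]
0.96 rz 11.2 shift [19.  20.1 -0.1]
1.04 rz 12.8 shift [20.7 23.7 -0.1]
1.12 rz 14.4 shift [22.2 27.4 -0.1]
1.2 rz 16.0 shift [23.4 31.2 -0.1]
1.28 rz 17.6 shift [24.3 35.1 -0.1]
```

Forces are low and the TCP is following the arc. I carry on.

```bash
python3 -m inch '[[[0,0,1.6,2.9,2.5,0,5],[0,0,3.2,6.2,4.9,0,5],[0,0,4.8,9.2,7.5,0,5],[0,0,6.4,12,10.3,0,5],[0,0,8,14.6,13.4,0,5],[0,0,9.6,16.9,16.6,0,5],[0,0,11.2,19,20.1,0,5],[0,0,12.8,20.7,23.7,0,5],[0,0,14.4,22.2,27.4,0,5],[0,0,16,23.4,31.2,0,5],[0,0,16,23.4,31.2,0,5]]]'
python3 - <<'E'
from h import *
arc(1.2,np.arange(1.28,2.3,.08))
from station import env
import cv2
for n in("side","top"):
    s=env.snapshot(n);im=s["color"][:,:,::-1];u,v=proj(s,[.5,.01,.12])[0]
    x,y=int(u)-64,int(v)-50
    cv2.imwrite(f"pics/c_{n}.png",cv2.resize(im[y:y+100,x:x+128],None,fx=5,fy=5))
E
```

```text
clock: 6.13
position: [0.4754, 0.0611, 0.0848]
eef_rot: [-1.035, -2.964, 0.004]
force: [-1.5, 1.7, 1.9]
width: 0.0151
clk 6.13 pos [0.4754 0.0611 0.0848] F [-1.5  1.7  1.9]
1.28 rz 1.6 shift [ 1.6  3.1 -0.1]
1.36 rz 3.2 shift [ 3.3  6.7 -0.1]
1.44 rz 4.8 shift [ 4.6 10.5 -0.1]
1.52 rz 6.4 shift [ 5.6 14.4 -0.1]
1.6 rz 8.0 shift [ 6.3 18.3 -0.1]
1.68 rz 9.6 shift [ 6.7 22.3 -0.1]
1.76 rz 11.2 shift [ 6.8 26.3 -0.1]
1.84 rz 12.8 shift [ 6.5 30.3 -0.1]
1.92 rz 14.4 shift [ 6.  34.2 -0.1]
2.0 rz 16.0 shift [ 5.1 38.1 -0.2]
2.08 rz 17.6 shift [ 3.9 42.  -0.2]
2.16 rz 19.2 shift [ 2.4 45.7 -0.2]
2.24 rz 20.8 shift [ 0.6 49.2 -0.2]
```

View pics/c_side.png

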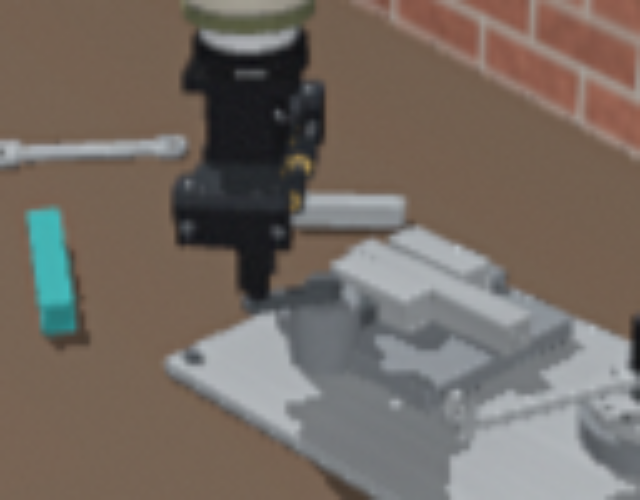

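The crank arm has swung with the handle (pin at about (250,300) in the crop) and the sliding jaw has reached the tube. I go on towards 2.0 rad, stopping at 1.92 first.

```bash
python3 -m inch '[[[0,0,1.6,1.6,3.1,0,5],[0,0,3.2,3.3,6.7,0,5],[0,0,4.8,4.6,10.5,0,5],[0,0,6.4,5.6,14.4,0,5],[0,0,8,6.3,18.3,0,5],[0,0,9.6,6.7,22.3,0,5],[0,0,11.2,6.8,26.3,0,5],[0,0,12.8,6.5,30.3,0,5],[0,0,12.8,6.5,30.3,0,5]]]'
python3 - <<'E'
from h import *
arc(1.84,np.arange(1.92,2.3,.08))
E
```

```text
clock: 6.98
position: [0.4897, 0.0888, 0.0848]
eef_rot: [-1.357, -2.832, 0.003]
force: [1.3, 0.8, 1.3]
width: 0.0153
clk 6.98 pos [0.4897 0.0888 0.0848] F [1.3 0.8 1.3]
1.92 rz 1.6 shift [ 0.7  3.5 -0. ]
2.0 rz 3.2 shift [ 0.7  7.5 -0. ]
2.08 rz 4.8 shift [ 0.4 11.5 -0.1]
2.16 rz 6.4 shift [-0.2 15.5 -0.1]
2.24 rz 8.0 shift [-1.2 19.4 -0.1]
```

```bash
python3 -m inch '[[[0,0,1.6,0.7,3.5,0,5],[0,0,3.2,0.7,7.5,0,5],[0,0,3.2,0.7,7.5,0,5]]]'
python3 - <<'E'
from h import *
arc(2,np.arange(2.04,2.5,.04))
E
```

```text
clock: 7.23
position: [0.4952, 0.0934, 0.0847]
eef_rot: [-1.435, -2.793, 0.005]
force: [-2.0, -2.8, 3.4]
width: 0.0155
clk 7.23 pos [0.4952 0.0934 0.0847] F [-2.  -2.8  3.4]
2.04 rz 0.8 shift [ 0.6  2.3 -0.1]
2.08 rz 1.6 shift [ 0.5  4.3 -0.1]
2.12 rz 2.4 shift [ 0.3  6.3 -0.1]
2.16 rz 3.2 shift [ 0.   8.3 -0.1]
2.2 rz 4.0 shift [-0.3 10.3 -0.1]
2.24 rz 4.8 shift [-0.7 12.2 -0.1]
2.28 rz 5.6 shift [-1.2 14.2 -0.1]
2.32 rz 6.4 shift [-1.7 16.1 -0.1]
2.36 rz 7.2 shift [-2.4 18.  -0.2]
2.4 rz 8.0 shift [-3.1 19.9 -0.2]
2.44 rz 8.8 shift [-3.9 21.7 -0.2]
2.48 rz 9.6 shift [-4.7 23.5 -0.2]
```

Contact is starting. I push on in small steps along tool y, which is tangential here, watching the force.

```bash
python3 -m inch '[[[0,0,0,0.3,2,0,5],[0,0,0,0.3,2,0,5]]]';  python3 -m inch '[[[0,0,0,0.2,2,0,5],[0,0,0,0.2,2,0,5]]]'
```

```text
clock: 7.4
position: [0.4957, 0.0938, 0.0846]
eef_rot: [-1.432, -2.793, 0.008]
force: [-6.7, -4.5, 7.6]
width: 0.0151
clock: 7.57
position: [0.4959, 0.0939, 0.0845]
eef_rot: [-1.428, -2.792, 0.011]
force: [-9.7, -6.0, 11.8]
width: 0.0153
```

```bash
python3 -m inch '[[[0,0,0,0,2,0,5],[0,0,0,0,2,0,5],[0,0,0,0,2,0,5]]]'
```

```text
clock: 7.82
position: [0.4959, 0.0939, 0.0845]
eef_rot: [-1.425, -2.79, 0.015]
force: [-10.8, -4.9, 12.4]
width: 0.0151
```

```bash
python3 -m inch '[[[0,0,0,0,2.6,0,5],[0,0,0,0,2.6,0,5],[0,0,0,0,2.6,0,5]]]'
python3 - <<'E'
from h import *
from station import env
import cv2
s=env.snapshot("side");im=s["color"][:,:,::-1]
cv2.imwrite(f"pics/d_side.png",cv2.resize(im[140:260,210:370],None,fx=5,fy=5))
E
```

```text
clock: 8.07
position: [0.4962, 0.0941, 0.0845]
eef_rot: [-1.422, -2.789, 0.019]
force: [-11.3, -4.9, 14.4]
width: 0.0152
```

View pics/d_side.png

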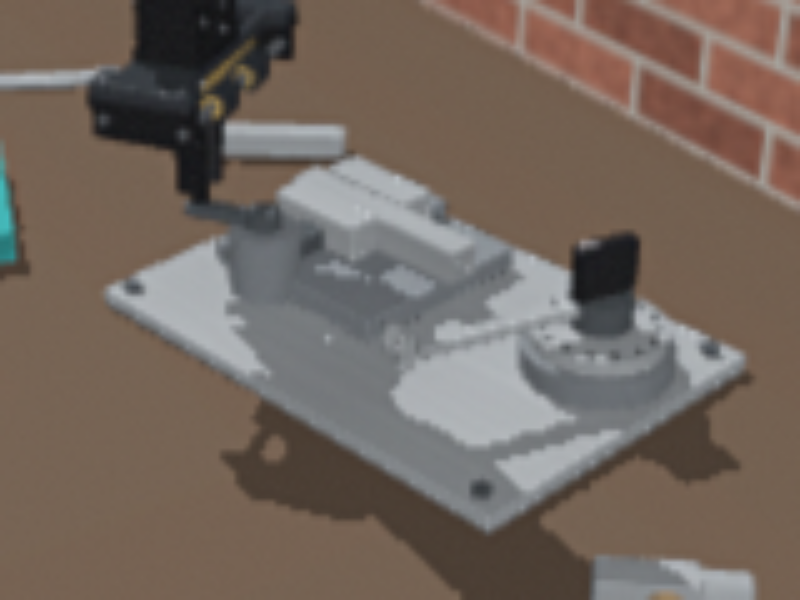

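Jaw, tube and fixed jaw are in contact with no gap. I release the crank by holding the pose, opening and lifting straight up.

```bash
python3 -m inch '[[[0,0,0,0,0.3,0,50],[0,0,0,0,0.3,0,50],[0,0,0,0,0.3,0,50],[0,0,0,0,0.3,0,50],[0,0,0,0,0.3,0,50],[0,0,0,0,0.3,0,50],[0,0,0,0,0.3,0,50]]]'
python3 - <<'E'
from h import *
delta([.4965,.094,.18],-23)
E
```

```text
clock: 8.7
position: [0.4965, 0.0945, 0.0844]
eef_rot: [-1.421, -2.789, 0.019]
force: [0.2, -0.3, -0.3]
width: 0.0484
clk 8.7 pos [0.4965 0.0945 0.0844] yang 36.0 F [ 0.2 -0.3 -0.3] w 0.0484
   rot [-1.   0.2 59. ] shift [  0.1  -1.8 -95.6]
```

```bash
python3 -m inch '[[[-1,0,0,0,0,-30,60],[-1,0,0,0,0,-65,87],[-1,0,0,0,0,-105,87],[-1,0,0,0,0,-105,87],[-1,0,0,0,0,-105,87]]]'
python3 - <<'E'
from h import *
from station import env
delta([.656,-.155,.17],83)
print(env.get_obs()["joints"].round(2))
E
```

```text
clock: 9.12
position: [0.4994, 0.0955, 0.1915]
eef_rot: [-1.426, -2.798, -0.011]
force: [0.2, -0.5, -0.3]
width: 0.0755
clk 9.12 pos [0.4994 0.0955 0.1915] yang 36.0 F [ 0.2 -0.5 -0.3] w 0.0755
   rot [  0.4  -0.1 -47. ] shift [-294.7  -20.7   20.2]
[-0.83  0.09  0.59  1.84 -0.06  1.23  0.41]
```

```bash
python3 -m inch '[[[0,0,-5,-35,0,0,87],[0,0,-11,-70,0,0,87],[0,0,-17,-105,-5,0,87],[0,0,-23,-140,-10,0,87],[0,0,-29,-175,-12,5,87],[0,0,-35,-210,-15,10,87],[0,0,-41,-245,-18,15,87],[0,0,-47,-280,-20,20,87],[0,0,-47,-295,-20.7,20,87],[0,0,-47,-295,-20.7,20,87],[0,0,-47,-295,-20.7,20,87]]]'
python3 - <<'E'
from h import *
from station import env
import cv2
delta([.656,-.155,.077],83)
print(env.get_obs()["joints"].round(2))
for n in("side","top"):
    s=env.snapshot(n);im=s["color"][:,:,::-1];o=(210,140) if n=="side" else (190,90)
    cv2.imwrite(f"pics/e_{n}.png",cv2.resize(im[o[1]:o[1]+120,o[0]:o[0]+160],None,fx=5,fy=5))
s=env.snapshot("side")
print((proj(s,[[.656,-.155,.11]])-[210,140])*5)
E
```

```text
clock: 10.03
position: [0.6554, -0.1562, 0.1683]
eef_rot: [-0.195, -3.135, -0.01]
force: [-0.3, 0.6, -0.5]
width: 0.0873
clk 10.03 pos [ 0.6554 -0.1562  0.1683] yang 82.9 F [-0.3  0.6 -0.5] w 0.0873
   rot [ 0.4 -0.1 -0.1] shift [-0.5  0.7 91.3]
[-0.25  0.52  0.6   1.41 -0.3   1.3   1.82]
[[605.53671404 235.21366547]]
```

View pics/e_side.png

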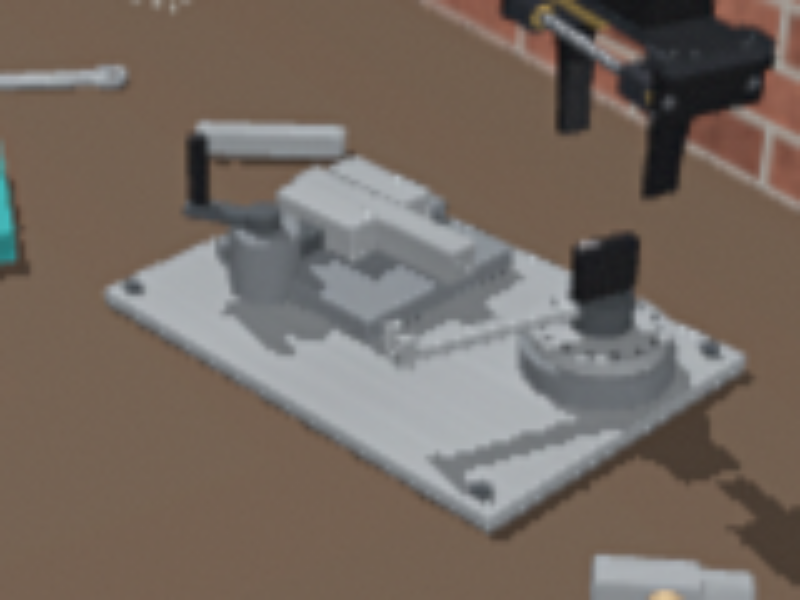

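View pics/e_top.png

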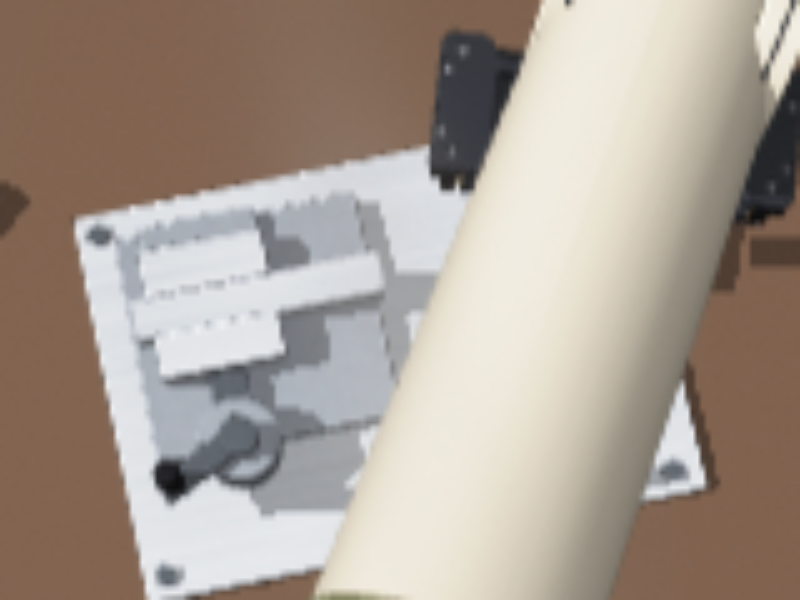

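The vise stays closed with the crank released: crank arm at top crop (170,475), no gap at the tube. The fingers now straddle the bar, and I descend and grip it.

```bash
python3 -m inch '[[[0.4,0,0,-0.5,0.7,25,87],[0.4,0,0,-0.5,0.7,50,87],[0.4,0,0,-0.5,0.7,75,87],[0.4,0,0,-0.5,0.7,90,87],[0.4,0,0,-0.5,0.7,90,87],[0.4,0,0,-0.5,0.7,90,87]]]'
python3 - <<'E'
from h import *
delta([.656,-.155,.077],83)
E
```

```text
clock: 10.68
position: [0.6563, -0.151, 0.0797]
eef_rot: [-0.188, -3.136, -0.002]
force: [0.3, -1.0, 0.6]
width: 0.087
clk 10.68 pos [ 0.6563 -0.151   0.0797] yang 83.2 F [ 0.3 -1.   0.6] w 0.087
   rot [ 0.1 -0.   0.2] shift [-0.2 -4.   2.7]
```

```bash
python3 -m inch '[[[0,0,0,0,-4,2,87],[0,0,0,0,-4,2,60],[0,0,0,0,-4,2,40],[0,0,0,0,-4,2,30],[0,0,0,0,-4,2,30],[0,0,0,0,-4,2,30],[0,0,0,0,-4,2,30]]]'
python3 - <<'E'
from h import *
from station import env
import cv2
delta([.656,-.155,.077],83)
s=env.snapshot("side");im=s["color"][:,:,::-1];o=(210,140)
cv2.imwrite(f"pics/f_side.png",cv2.resize(im[o[1]:o[1]+120,o[0]:o[0]+160],None,fx=5,fy=5))
E
```

```text
clock: 11.27
position: [0.6559, -0.155, 0.0778]
eef_rot: [0.188, 3.136, 0.002]
force: [0.1, 0.2, 0.3]
width: 0.0551
clk 11.27 pos [ 0.6559 -0.155   0.0778] yang 83.2 F [0.1 0.2 0.3] w 0.0551
   rot [ 0.1 -0.   0.2] shift [-0.1 -0.   0.8]
```

View pics/f_side.png

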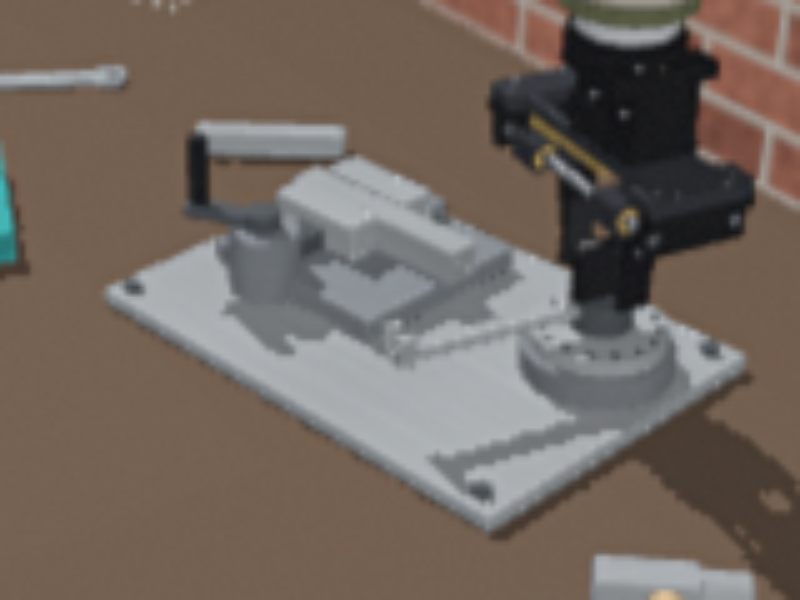

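The bar lies between the fingers, so I close fully.

```bash
python3 -m inch '[[[0,0,0,0,0,0,3],[0,0,0,0,0,0,3],[0,0,0,0,0,0,3],[0,0,0,0,0,0,3],[0,0,0,0,0,0,3],[0,0,0,0,0,0,3],[0,0,0,0,0,0,3],[0,0,0,0,0,0,3],[0,0,0,0,0,0,3],[0,0,0,0,0,0,3]]]'
python3 - <<'E'
from h import *
from station import env
delta([.656,-.155,.077],83)
print(env.get_obs()["ft_torque"].round(3))
E
```

```text
clock: 12.15
position: [0.6559, -0.1548, 0.0778]
eef_rot: [-0.187, -3.136, -0.003]
force: [0.2, 1.6, -0.6]
width: 0.0135
clk 12.15 pos [ 0.6559 -0.1548  0.0778] yang 83.2 F [ 0.2  1.6 -0.6] w 0.0135
   rot [ 0.1 -0.   0.2] shift [-0.2 -0.2  0.8]
[0.191 0.044 0.014]
```

Gripped at 13.5 mm, and the yaw of 83.2° agrees with the expected 83.1°. First click, 24° clockwise (tool +z).

```bash
python3 -m inch '[[[0,0,4,0,0,0,3],[0,0,8,0,0,0,3],[0,0,12,0,0,0,3],[0,0,16,0,0,0,3],[0,0,20,0,0,0,3],[0,0,24,0,0,0,3],[0,0,24,0,0,0,3],[0,0,24,0,0,0,3]]]'
python3 - <<'E'
from h import *
from station import env
delta([.656,-.155,.077],83.1-24)
print(env.get_obs()["ft_torque"].round(3))
E
```

```text
clock: 12.82
position: [0.656, -0.1545, 0.0778]
eef_rot: [-0.831, -3.029, -0.002]
force: [0.7, 1.9, -0.2]
width: 0.0138
clk 12.82 pos [ 0.656  -0.1545  0.0778] yang 59.3 F [ 0.7  1.9 -0.2] w 0.0138
   rot [ 0.1 -0.   0.2] shift [-0.3 -0.4  0.8]
[ 0.366 -0.068  0.01 ]
```

```bash
python3 -m inch '[[[0,0,4,0,0,0,3],[0,0,8,0,0,0,3],[0,0,12,0,0,0,3],[0,0,16,0,0,0,3],[0,0,20,0,0,0,3],[0,0,24,0,0,0,3],[0,0,24,0,0,0,3],[0,0,24,0,0,0,3]]]'
python3 - <<'E'
from h import *
from station import env
import cv2
delta([.656,-.155,.077],83.1-48)
print(env.get_obs()["ft_torque"].round(3))
s=env.snapshot("side");im=s["color"][:,:,::-1];o=(210,140)
cv2.imwrite(f"pics/g_side.png",cv2.resize(im[o[1]:o[1]+120,o[0]:o[0]+160],None,fx=5,fy=5))
E
```

```text
clock: 13.48
position: [0.6562, -0.1542, 0.0778]
eef_rot: [-1.437, -2.793, -0.003]
force: [2.1, 1.3, -1.1]
width: 0.0137
clk 13.48 pos [ 0.6562 -0.1542  0.0778] yang 35.5 F [ 2.1  1.3 -1.1] w 0.0137
   rot [ 0.1 -0.1  0.4] shift [-0.5 -0.6  0.8]
[ 0.304 -0.373 -0.044]
```

View pics/g_side.png

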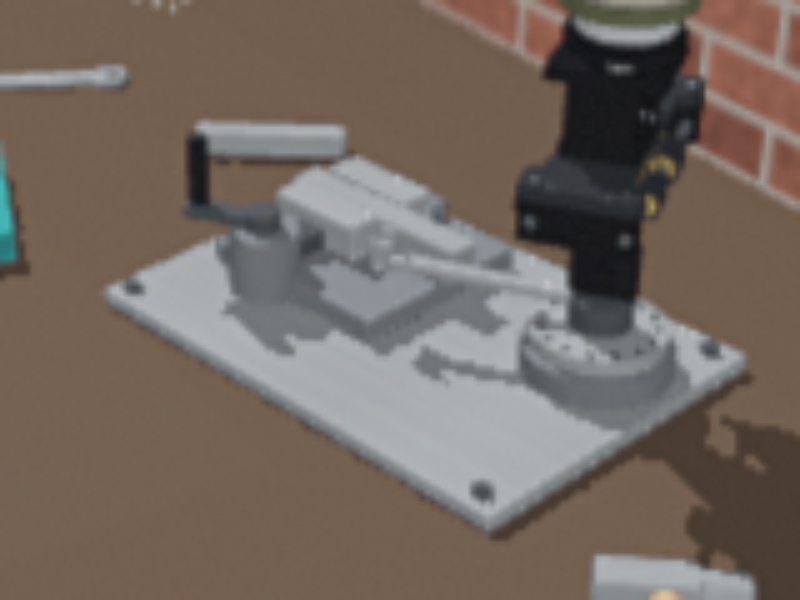

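The torch rest has turned with the knob through two stops; its fork is at (375,250), just short of the tube. Third click:

```bash
python3 -m inch '[[[0,0,4,0,0,0,3],[0,0,8,0,0,0,3],[0,0,12,0,0,0,3],[0,0,16,0,0,0,3],[0,0,20,0,0,0,3],[0,0,24.3,0,0,0,3],[0,0,24.3,0,0,0,3],[0,0,24.3,0,0,0,3],[0,0,24.3,0,0,0,3]]]'
python3 - <<'E'
from h import *
from station import env
import cv2
delta([.656,-.155,.077],83.1-72)
print(env.get_obs()["ft_torque"].round(3))
for n,o in(("side",(210,140)),("top",(190,90))):
    s=env.snapshot(n);im=s["color"][:,:,::-1]
    cv2.imwrite(f"pics/h_{n}.png",cv2.resize(im[o[1]:o[1]+120,o[0]:o[0]+160],None,fx=5,fy=5))
p=np.load("p.npy");s=env.snapshot("side")
print((proj(s,fx(p,[[28.5,26,82],[28.5,26,64]]))-[210,140])*5)
E
```

```text
clock: 14.28
position: [0.6565, -0.1541, 0.0778]
eef_rot: [-1.988, -2.432, -0.003]
force: [4.1, 1.4, -2.5]
width: 0.0137
clk 14.28 pos [ 0.6565 -0.1541  0.0778] yang 11.5 F [ 4.1  1.4 -2.5] w 0.0137
   rot [ 0.1 -0.1  0.4] shift [-0.8 -0.7  0.8]
[ 0.116 -0.785  0.015]
[[426.71775495 190.98297994]
 [425.92858004 213.43948861]]
```

View pics/h_side.png

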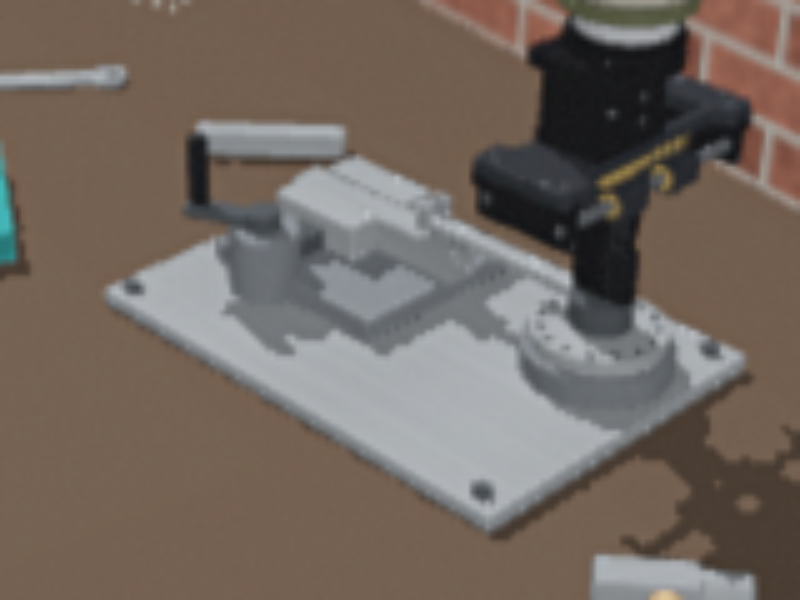

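View pics/h_top.png

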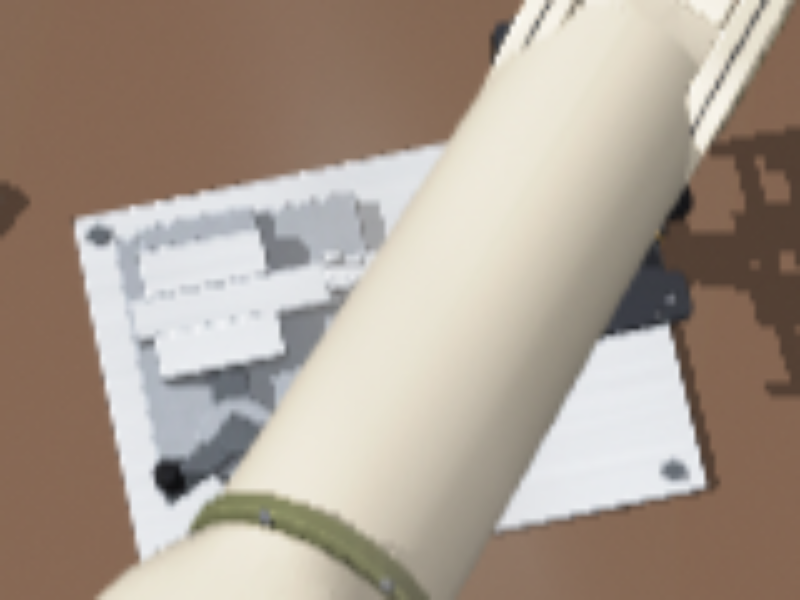

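Turned 71.7° in all, the fork lies over the tube, and the moment about the axis is near zero. I settle with the last 0.3° and check.

```bash
python3 -m inch '[[[0,0,0.3,-0.3,-0.3,0,3],[0,0,0.3,-0.3,-0.3,0,3],[0,0,0.3,-0.3,-0.3,0,3],[0,0,0.3,-0.3,-0.3,0,3]]]'
python3 - <<'E'
from h import *
from station import env
delta([.656,-.155,.077],83.1-72)
print(env.get_obs()["ft_torque"].round(3),env.finish_job())
E
```

```text
clock: 14.77
position: [0.6565, -0.1541, 0.0778]
eef_rot: [-1.996, -2.425, -0.004]
force: [4.5, 1.9, -2.4]
width: 0.0139
clk 14.77 pos [ 0.6565 -0.1541  0.0778] yang 11.1 F [ 4.5  1.9 -2.4] w 0.0139
   rot [ 0.1 -0.1 -0. ] shift [-0.7 -0.7  0.8]
the job is handed in; nothing more can be done
[ 0.374 -0.972  0.031] None
```

I've handed the job in at about 14.8 s of the 64 s allowed. The tube is clamped and the knob is at the third stop, still gripped. There is no verdict back.

- **Vise:** I wound the crank about 2.0 rad clockwise until it stopped, then pushed on with about 12 N along the turn. I then let the crank go. The pictures afterwards show no gap between jaw, tube and fixed jaw, and the crank stayed where I left it.
- **Index knob:** I gripped the bar and turned it in three steps of 24° each. The gripper turned 72.1° in all, against 72° for the third stop. The moment about the knob axis was near zero, so it is resting in the stop.
- **Torch rest:** its fork lies over the tube in both views.
- **Forces:** at hand-in the gripper opening was 13.9 mm on the 14 mm bar and the force on the tool was about 5 N. The highest force I read was about 19 N, during the clamping push.

Two readings did not agree at first:
- **Plate centre:** the plate turned out not to be centred on the fixture's origin. It is about 14 mm and 6 mm off, so I refitted the pose using the vise bed, fixed jaw and knob before reaching.
- **Side camera:** a few features in its view were still up to about 3 pixels off.

I did not reach for the hammer, wrench or C-clamp, but I made no separate check of them at the end.

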